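# Shut the lever-arch file

### The job

A lever-arch file lies open on the desk with its rings open, and a round tin has been left where its lever comes down. First push the tin along the surface until it is well clear of the lever's path, then flip the lever over past its centre until it snaps fully down and the rings are shut. Only touch and push, with the fingertips or the outside of the fingers: do not pick the tin up or tip it over, work the file by its lever and not by its rings, and leave the stapler, the jar and the mug where they are.

Things in the scene. Friction and masses are not known exactly. Their poses are not given: they have to be found in the camera images.
- file: Grey lever-arch file lying open and flat, 320 x 648 mm; it cannot be moved. Origin at desk level by the mechanism; x along the spine, y from the page side (-y) to the spine and front cover (+y), z up. In its frame, mm: board x -180..140, y -254..394, top z 3; steel base plate x -85..125, y -45..17, top z 5; white pages x -160..130, y -251..-46, top z 9.
- lever (a joint): Lever of the file, rad: 0 = raised, rings open (start), leaning 0.35 from upright to the file's -y side; 1.71 = fully down, rings shut, on the +y side, 0.21 above level. A spring holds it at either stop (with about 0.22 N m, so 3 to 4 N near the tab). Pushed past 0.855 it snaps on by itself, unless something lies under it.
- lever_pivot (a point): Middle of the lever's turning line, which runs along the file's x: at x -70, y 0, z 16 mm in the file's frame. Its steel bearing reaches 13 mm to either side along x, 11 mm along y, and up to z 24 mm.
- lever_tab (a point): Centre of the black tab at the lever's end, a bar 12 mm thick and 30 mm long (along the file's x), 85 mm from the turning line; the lever is a steel strip 16 mm wide, 3 mm thick. In the file's frame: raised x -70, y -29, z 96 mm; down x -70, y 83, z 34 mm.
- landing (a point): Point on the board's top under the lowered lever, at x -70, y 70, z 3 mm in the file's frame. The lever, coming down, needs the strip 15 mm to either side of it along x, and out to y 90 mm.
- tin_center (a point): Centre, half-way up, of the loose round metal tin with a lid: 65 mm in diameter, 40 mm high, 0.1 to 0.2 kg. It starts upright on the board within 25 mm of the landing point.
- tin: The same tin; this point is the centre of its underside, z up.
- rings: Two moving steel wire rings, at x 15 and 95 mm in the file's frame, within y -35..25 and z up to 55 mm, worked by the lever; shut, they meet two fixed 6 mm posts (y -32, top z 44). Not to be pushed. Origin on their hinge line, half-way between them.
- stapler: Black desk stapler, 130 x 36 x 46 mm, lying on the front cover, long along its own x; origin at the centre of its underside. To be left alone.
- jar: Small glass jar with a white cap, 56 mm in diameter, 55 mm high, on the front cover; origin at the centre of its underside. To be left alone.
- mug: White mug, 80 mm in diameter, 90 mm high, standing on the pages, handle towards its own +y; origin at the centre of its underside. To be left alone.

How it is judged:
By the outcome, as a careful person would: the job done as asked, in the order asked, and still so for the second after the job is handed in, with the robot touching nothing.
It also fails if it takes over 40 s, if anything falls off the work surface, if the arm or the gripper's body presses on something with over 40 N, if the wrist force passes 120 N, or if a joint passes its speed limit or range.

### The arm

A 6-joint arm with a two-finger parallel gripper is mounted at the origin on the work surface. World frame = base frame: x ahead of the robot, y to its left, z up, the work surface at z = 0. Lengths are in mm, angles in rad, forces in N, time in s.
With the tool pointing down it reaches from about 325 to 900 mm from the base axis. Payload 6.1 kg.
Tool frame: the origin (TCP) lies on the front face of the gripper's body, between the roots of the fingers; the fingertips stand 70 mm ahead of it and the grasp point (between the pads) lies 51 mm ahead of it; z points along the fingers, y is the line along which they close (so a half turn about z gives the same grasp; the last joint's range is limited). The gripper opens to 87 mm and grips with 3 to 60 N. Pads are 19 mm wide; open, the fingers measure 117 mm over their backs; the gripper's body (75 mm by 190 mm) begins 51 mm behind the grasp point.
Start: joints at [0.999, 0.22, 1.526, -0, 1.395, -0.126], TCP at [269.485, 563.91, 292.238] pointing down, gripper open.
Joint ranges: [-2.98, 2.98], [-0.91, 2.08], [0.09, 2.57], [-1.24, 4.39], [0.2, 2.65], [-2.68, 2.68]. Speed limits (rad/s): [2.57, 2.57, 3.01, 3.14, 3.14, 3.14].

### API

Orientations are given as a rotation vector (axis times angle).
In Python, from station import status, vision, manip gives the robot as it stands.
- The arm moves only by the shell command python3 -m handwheel 'ROWS' [FORCE]. ROWS is JSON, a list that holds one entry, the list of rows, each a list of 5 numbers: the closure, from -1 (fully open) to 1 (shut), so that 0 is half open, then the shift along the tool's x, y, z each as a share of 0.4 m, from -1 to 1, then the turn about the tool's z as a share of 180 degrees, from -1 to 1. In form: [[[grip, tx, ty, tz, spin], ...]]. A call has 1 to 12 rows; each row is the pose to reach, as a shift and turn from the pose commanded when the call began, along the tool's axes at that moment, turning the shorter way round; what a row does not reach only later rows make up. A row lasts 1/8 s, in which the tool goes at most 62.5 mm and 10.7 degrees, less where a joint would pass 70% of its speed; a pose out of reach is approached as far as the arm can. A call with a number of a shift or a turn outside -1 to 1 is refused whole. A call with a gripper value outside its range is refused whole. The fingers move at their own pace and stop on an object; FORCE is the grip in N (left out, the last holds). Time passes only in rows, so rows that repeat a pose let the fingers close. It gives the time, the measured TCP pose, the force, the opening and the grip force at its end, in the units of the state.
- status.state(): the state, without advancing time (a new reading comes with each control period).
- vision.read_camera(name): name is "side" or "top" or "wrist"; returns (picture, depth): 384x512x3 uint8, blue, green, red; 384x512 float32, mm along the optical axis (not along the pixel's ray), 0 where there is no reading.
- vision.get_calibration(name): a dict with "fx", "fy", "cx", "cy" (pixels), "R" (3x3) and "t" (3): a world point X has camera coordinates R X + t; the wrist camera has in their place "T_tool_cam" (4x4, takes a point from camera to tool coordinates, whose origin is the TCP and whose axes are the flange's). Camera axes: x right, y down, z forward; pixel columns grow to the right and rows downward; lengths in mm; the calibration is good to about 2 mm. A picture is of the moment at which its call begins: read the wrist's pose just before it. get_calibration takes no time and is no camera call.
- manip.sign_off(): hands the job in; it is judged then, once.
The state is a dict: "time_s": time; "qpos": joint angles; "joint_velocities": joint speeds; "effort": joint torques, N m; "position": TCP position; "orientation": TCP orientation; "force": force on the tool from outside, world axes, zero at the start; "moment": the same for the moment, N m; "finger_gap": opening from 0.0 (shut) to 1.0 (fully open); "finger_force": force on a finger pad.
Only numpy, scipy, OpenCV 4.12 (cv2) and the standard library are available. Lean on these libraries where they do the work, as an engineer would, in place of code of your own. Each camera call takes 0.05 s, during which the arm holds its last target. There are 200 camera calls.

## Working session

There is one attempt and no reset: what is moved stays moved. The work goes in short steps, Python scripts to look and compute and a shell command to move; the robot and the scene stay as the last step left them, time stands still between calls to the robot, and variables do not carry over. Pictures are saved under pics/ and viewed, at most 10 in all, crops included, and the job is handed in when it is done.

```bash
mkdir -p pics; ls
cat > h.py <<'E'
import numpy as np, cv2
from station import status, vision, manip
def pts(name):
    s=status.state(); im,d=vision.read_camera(name); c=vision.get_calibration(name)
    v,u=np.mgrid[:384,:512]; P=np.stack([(u-c['cx'])/c['fx']*d,(v-c['cy'])/c['fy']*d,d],-1)
    if 'R' in c: W=(P-np.array(c['t']))@np.array(c['R'])
    else:
        from scipy.spatial.transform import Rotation as R
        T=np.array(c['T_tool_cam']); W=(P@T[:3,:3].T+T[:3,3])@R.from_rotvec(s['orientation']).as_matrix().T+np.array(s['position'])
    W[d==0]=np.nan
    return im,W
E
python3 - <<'E'
from h import *
s=status.state(); print(s['time_s'],s['position'],s['orientation'])
for n in('top','side'):
    im,W=pts(n); np.savez(''+n,im=im,W=W); cv2.imwrite(f'pics/{n}0.png',cv2.resize(im,(768,576)))
    c=vision.get_calibration(n); print(n,-np.array(c['R']).T@np.array(c['t']))
E
```

```text
pics
0.0 [269.23782344 563.48478183 291.11578442] [-6.94355683e-01 -3.06319478e+00  2.92239204e-03]
top [ 400.24393161   79.56111641 1130.27448157]
side [ 343.19455922 -658.71963145  671.50106975]
```

View pics/top0.png

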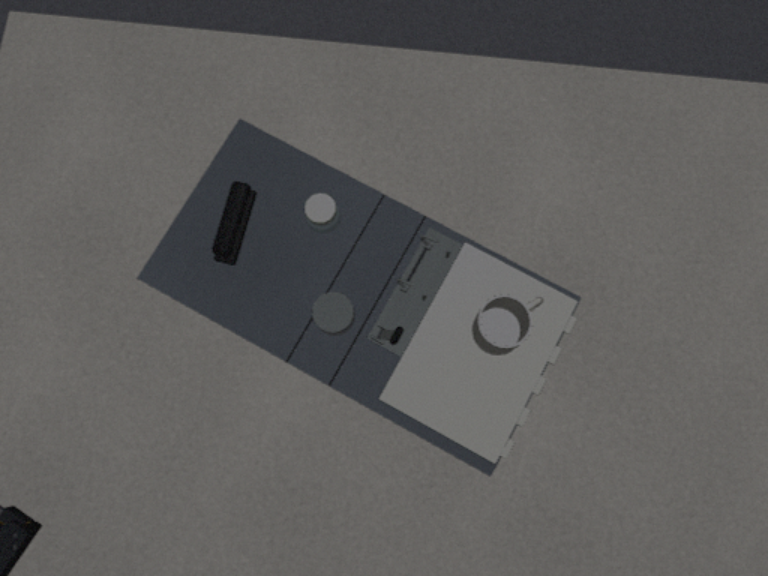

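View pics/side0.png

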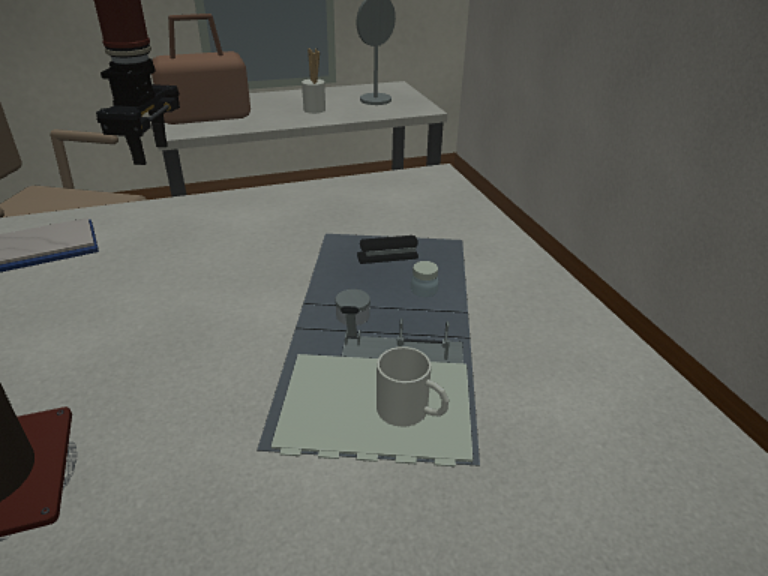

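Top view (768-wide): board corners at about (240,120), (138,277), (492,475) and (580,298); tin lid at (333,313), lever tab at (397,335), jar at (320,210), stapler at (235,222), mug at (503,325). The side view agrees, with the tin right behind the lever.

Run:
```python
from h import *
c=vision.get_calibration('top'); Rm=np.array(c['R']); C=-Rm.T@np.array(c['t'])
def cast(u,v,z):
    r=Rm.T@np.array([(u-c['cx'])/c['fx'],(v-c['cy'])/c['fy'],1]); return C+r*(z-C[2])/r[2]
k=2/3
F=np.array([[140,394],[-180,394],[-180,-254],[140,-254]],float)
W=np.array([cast(u*k,v*k,3)[:2] for u,v in [(240,120),(138,277),(492,475),(580,298)]])
fc,wc=F.mean(0),W.mean(0); U,S,Vt=np.linalg.svd((F-fc).T@(W-wc)); A=(U@Vt).T; t=wc-A@fc
print('A',A.round(4).tolist(),'t',t.round(1),'res',(W-(F@A.T+t)).round(1).tolist(),'yaw',np.arctan2(A[1,0],A[0,0]))
np.savez('file',A=A,t=t)
d=np.load('top.npz'); im=d['im'].astype(int); P=d['W']
for n,u,v,z in [('tin',333,313,43),('tab',397,335,96),('jar',320,209,58),('stapler',235,222,46),('mug',503,325,99)]:
    p=cast(u*k,v*k,z); print(n,p.round(0),'file',(A.T@(p[:2]-t)).round(0),'depth pt',P[int(v*k),int(u*k)].round(0))
# heights in cluster: tin
Z=P[...,2]; xy=(P[...,:2]-t)@A
for n,z0,z1,b in [('tin',34,50,(-130,0,20,130)),('tab',80,110,(-120,-30,-60,20)),('jar',45,70,(-60,140,100,300)),('stapler',30,60,(-180,140,200,390))]:
    m=(Z>z0)&(Z<z1)&(xy[...,0]>b[0])&(xy[...,0]<b[1])&(xy[...,1]>b[2])&(xy[...,1]<b[3])
    if m.any(): print(n,m.sum(),'file min',xy[m].min(0).round(),'max',xy[m].max(0).round(),'med',np.median(xy[m],0).round(),'z',np.median(Z[m]).round())
```

```text
A [[0.9227, 0.3855], [-0.3855, 0.9227]] t [623.7  99.3] res [[-3.4, -1.3], [2.3, -1.6], [2.8, -0.6], [-1.7, 3.6]] yaw -0.39578210969429256
tin [580. 203.  43.] file [-80.  79.] depth pt [582. 204.  40.]
tab [549. 100.  96.] file [-69. -29.] depth pt [549. 101. 101.]
jar [741. 243.  58.] file [ 53. 177.] depth pt [741. 244.  58.]
stapler [709. 376.  46.] file [-28. 288.] depth pt [709. 378.  45.]
mug [579. -53.  99.] file [  18. -158.] depth pt [596. -63.  12.]
tin 599 file min [-111.   50.] max [-47. 114.] med [-80.  82.] z 43.0
tab 70 file min [-85. -32.] max [-56. -19.] med [-71. -27.] z 101.0
jar 537 file min [-60. 156.] max [ 79. 300.] med [ 42. 190.] z 56.0
stapler 695 file min [-88. 200.] max [ 67. 329.] med [-27. 297.] z 48.0
```

```bash
python3 -m handwheel '[[[0,-0.15,-0.08,0,0.06],[0,-0.3,-0.16,0,0.12],[0,-0.45,-0.24,0,0.18],[0,-0.6,-0.32,0,0.24],[0,-0.75,-0.4,0,0.3],[0,-0.9,-0.5,0.05,0.36],[0,-0.95,-0.55,0.1,0.42],[0,-0.95,-0.55,0.1,0.484],[0,-0.95,-0.55,0.1,0.484],[0,-0.95,-0.55,0.1,0.484],[0,-0.95,-0.55,0.1,0.484]]]'
cat >> h.py <<'E'
from scipy.spatial.transform import Rotation as R
f=np.load('file.npz') if __import__('os').path.exists('file.npz') else None
def rel(fx,fy,z):
    s=status.state(); M=R.from_rotvec(s['orientation']).as_matrix()
    p=np.append(f['A']@[fx,fy]+f['t'],z)
    w=M[:,0][:2]; a=f['A'][:,1]
    print('shift shares',((p-s['position'])@M/400).round(3),'now file',(f['A'].T@(np.array(s['position'][:2])-f['t'])).round(1),np.round(s['position'][2],1),'tool x vs file y deg',np.degrees(np.arctan2(a[0]*w[1]-a[1]*w[0],a@w)).round(1),'gap',s['finger_gap'],'F',np.round(s['force'],1),'t',s['time_s'])
E
python3 - <<'E'
from h import *
print(np.array(vision.get_calibration('wrist')['T_tool_cam']).round(2).tolist())
rel(-80,36,85)
im,W=pts('wrist'); cv2.imwrite('pics/w1.png',im)
xy=(W[...,:2]-f['t'])@f['A']; Z=W[...,2]
m=(Z>36)&(Z<50)&(abs(xy[...,0]+80)<45)&(abs(xy[...,1]-82)<45)
if m.any(): print(m.sum(),xy[m].min(0),xy[m].max(0),np.median(xy[m],0),np.median(Z[m]))
m=(Z>84)&(Z<112)&(abs(xy[...,0]+70)<30)&(abs(xy[...,1]+29)<25)
if m.any(): print(m.sum(),xy[m].min(0),xy[m].max(0),np.median(Z[m]))
E
```

```text
time_s: 1.48
position: [517.3, 202.6, 252.7]
orientation: [2.611, 1.746, 0.001]
force: [-0.3, -0.4, 0.3]
finger_gap: 0.499
finger_force: 0.0
[[-0.0, -0.97, -0.24, 65.89], [1.0, -0.0, -0.0, 0.55], [0.0, -0.24, 0.97, -93.2], [0.0, 0.0, 0.0, 1.0]]
shift shares [-0.047  0.145  0.419] now file [-138.    54.3] 252.7 tool x vs file y deg 0.2 gap 0.4990573332067308 F [-0.3 -0.4  0.3] t 1.475
3582 [-109.19603315   49.57781733] [-44.51486064 113.25695468] [-77.41525093  82.54743165] 43.59184887657993
```

View pics/w1.png

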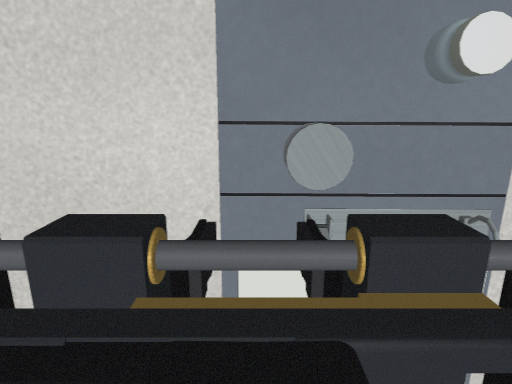

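The wrist view shows the tin lid at (320,157), measured at file (-77, 82) with its top at 43 mm, as expected. I'll descend between the lever and the tin.

```bash
python3 -m handwheel '[[[0,-0.047,0.15,0.1,0],[0,-0.047,0.15,0.2,0],[0,-0.047,0.15,0.28,0],[0,-0.047,0.15,0.34,0],[0,-0.047,0.15,0.38,0],[0,-0.047,0.15,0.415,0],[0,-0.047,0.15,0.415,0],[0,-0.047,0.15,0.415,0]]]'
python3 -c "
from h import *
rel(-77.5,133,85)"
```

```text
time_s: 2.52
position: [566.3, 161.3, 87.2]
orientation: [2.614, 1.742, 0.002]
force: [0.3, -0.6, -0.2]
finger_gap: 0.501
finger_force: 0.0
shift shares [ 0.245 -0.002  0.006] now file [-76.8  35.1] 87.2 tool x vs file y deg 0.0 gap 0.5014845304598463 F [ 0.3 -0.6 -0.2] t 2.525
```

```bash
python3 -m handwheel '[[[0,0.02,0,0,0],[0,0.035,0,0,0],[0,0.055,0,0,0],[0,0.08,0,0,0],[0,0.105,0,0,0],[0,0.13,0,0,0],[0,0.155,0,0,0],[0,0.18,0,0,0],[0,0.205,0,0,0],[0,0.225,0,0,0],[0,0.24,0,0,0],[0,0.245,0,0,0]]]'
python3 -m handwheel '[[[0,0,0,0,0],[0,-0.02,0,0,0],[0,-0.05,0,0,0],[0,-0.05,0,-0.08,0],[0,-0.05,0,-0.2,0],[0,-0.05,0,-0.35,0],[1,-0.15,0,-0.4,0],[1,-0.3,0,-0.4,0],[1,-0.4,0,-0.4,0],[1,-0.5,0,-0.4,0],[1,-0.5,0,-0.4,0],[1,-0.5,0,-0.4,0]]]'
python3 - <<'E'
from h import *
rel(-70,-65,152)
im,W=pts('wrist'); cv2.imwrite('pics/w2.png',im)
xy=(W[...,:2]-f['t'])@f['A']; Z=W[...,2]
def rep(n,m):
    if m.any(): print(n,m.sum(),xy[m].min(0).round(),xy[m].max(0).round(),np.median(Z[m]).round())
rep('tab',(Z>85)&(Z<115)&(abs(xy[...,0]+70)<30)&(abs(xy[...,1]+29)<30))
im,W=pts('top'); cv2.imwrite('pics/t2.png',im[50:330,80:400])
xy=(W[...,:2]-f['t'])@f['A']; Z=W[...,2]
rep('tin',(Z>36)&(Z<50)&(abs(xy[...,0]+78)<60)&(abs(xy[...,1]-165)<60))
E
```

```text
time_s: 4.03
position: [603.4, 251.9, 86.2]
orientation: [-2.614, -1.742, 0.0]
force: [-1.2, -0.9, 1.0]
finger_gap: 0.503
finger_force: 1.3
time_s: 5.52
position: [526.3, 66.8, 246.4]
orientation: [-2.615, -1.74, -0.001]
force: [0.5, 0.0, 0.2]
finger_gap: 0.014
finger_force: 0.0
shift shares [0.006 0.018 0.236] now file [-77.4 -67.5] 246.4 tool x vs file y deg -0.0 gap 0.013807002941343615 F [0.5 0.  0.2] t 5.525
tab 585 [-83. -33.] [-54. -21.] 101.0
tin 594 [-112.  135.] [-48. 199.] 43.0
```

View pics/w2.png

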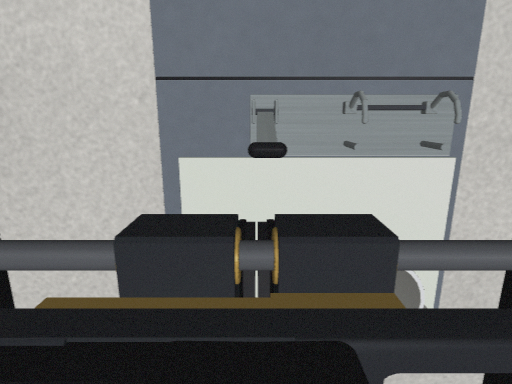

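View pics/t2.png

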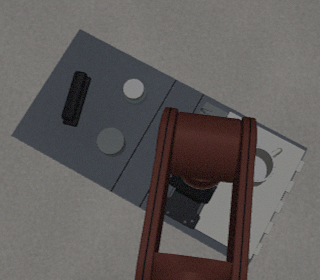

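The tin now sits upright at file (-80, 167), about 45 mm clear of the strip. In the wrist view the tab is at (267,150), at file (-69, -27). Next I'll lower the closed fingers behind the tab and push it over.

```bash
python3 -m handwheel '[[[1,0,0.02,0.08,0],[1,0,0.02,0.16,0],[1,0,0.02,0.21,0],[1,0,0.02,0.236,0],[1,0.03,0.02,0.236,0],[1,0.05,0.02,0.236,0],[1,0.07,0.02,0.236,0],[1,0.09,0.02,0.236,0],[1,0.11,0.02,0.236,0],[1,0.13,0.02,0.236,0],[1,0.15,0.02,0.236,0]]]'
python3 -m handwheel '[[[1,0.02,0,0,0],[1,0.04,0,0,0],[1,0.06,0,0,0],[1,0.08,0,0,0],[1,0.1,0,0,0],[1,0.12,0,0,0],[1,0.14,0,0,0],[1,0.155,0,0,0],[1,0.155,0,0,0]]]'
python3 -m handwheel '[[[1,-0.05,0,-0.03,0],[1,-0.1,0,-0.15,0],[1,-0.25,0,-0.25,0],[1,-0.4,0,-0.25,0],[1,-0.4,0,-0.25,0],[1,-0.4,0,-0.25,0]]]'
python3 - <<'E'
from h import *
rel(-70,-65,152)
im,W=pts('wrist'); cv2.imwrite('pics/w3.png',im)
xy=(W[...,:2]-f['t'])@f['A']; Z=W[...,2]
def rep(n,m):
    if m.any(): print(n,m.sum(),xy[m].min(0).round(),xy[m].max(0).round(),np.median(Z[m]).round())
rep('tab',(Z>22)&(Z<115)&(abs(xy[...,0]+70)<30)&(abs(xy[...,1]-83)<20))
im,W=pts('side'); cv2.imwrite('pics/s3.png',im[140:320,150:350].repeat(3,0).repeat(3,1))
xy=(W[...,:2]-f['t'])@f['A']; Z=W[...,2]
rep('tab side',(Z>22)&(Z<115)&(abs(xy[...,0]+70)<30)&(abs(xy[...,1]-83)<20))
E
```

```text
time_s: 7.0
position: [557.1, 119.8, 151.8]
orientation: [-2.615, -1.742, -0.0]
force: [0.6, -1.8, 1.1]
finger_gap: 0.009
finger_force: 1.2
time_s: 8.12
position: [580.8, 176.9, 151.8]
orientation: [-2.614, -1.742, -0.0]
force: [-0.1, -0.2, -0.6]
finger_gap: 0.006
finger_force: 0.0
time_s: 8.88
position: [519.0, 28.4, 252.0]
orientation: [-2.616, -1.739, -0.001]
force: [-1.0, 0.2, 0.4]
finger_gap: 0.002
finger_force: 0.0
shift shares [ 0.102 -0.002  0.25 ] now file [ -69.2 -105.8] 252.0 tool x vs file y deg -0.1 gap 0.0022306518538172675 F [-1.   0.2  0.4] t 8.875
tab side 61 [-84.  64.] [-56.  86.] 33.0
```

View pics/w3.png

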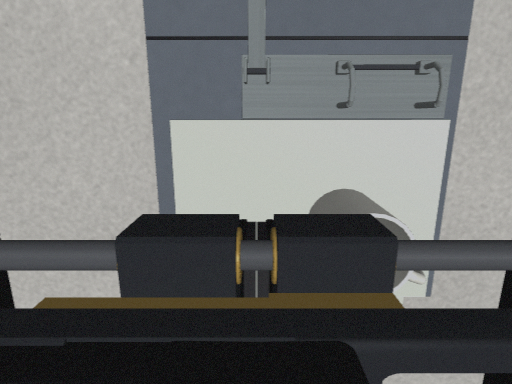

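View pics/s3.png

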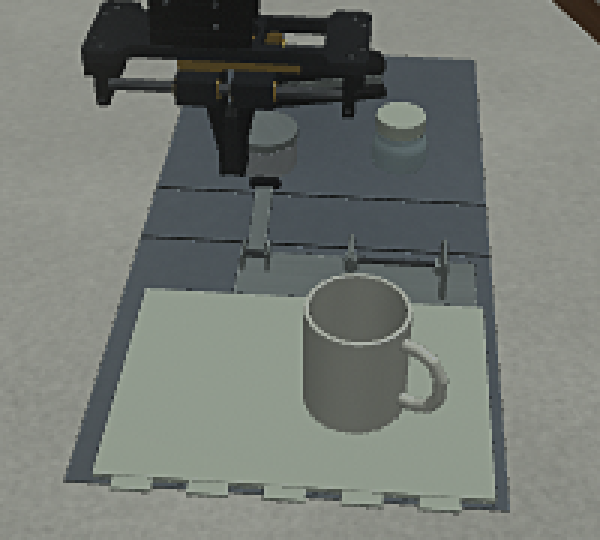

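The wrist view shows the lever lying towards +y (column 257, top edge) and the rings meeting their posts at (350,100) and (440,100). In the side view the tab is down at (264,183), about 33 mm high, with the tin upright beyond it and the jar and mug undisturbed. The robot is touching nothing.

```bash
python3 -c "
from station import manip
print(manip.sign_off())"
```

```text
the job is handed in; nothing more can be done
None
```

The tin was pushed about 85 mm along the board, clear of the lever's path, and the lever then snapped fully down with the rings shut; I handed the job in about 9 s into the 40 s limit.

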